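Hold a gated sample tote open

TASK

Open the gate of the grey sample tote for a colleague and keep it open. First squeeze together the two tabs of the corner catch, to the right of the gate, until its slide is fully back (it stays back); then squeeze together the two uprights of the sprung handle on the gate and, keeping hold of it, swing the gate out towards you past its detent until it is wide open at its stop. The program finishes while still holding the handle with the gate wide open; leave the samples and the other things round the tote where they are.

Things in the scene. Friction and masses are not known exactly. Their poses are not given: they have to be found in the camera images.
- tote: Grey open-topped sample tote fixed to the bench, 124 mm deep by 286 mm wide, walls 80 mm high. Origin on the bench; x points from the gate to the back wall, y to the tote's left seen from the robot, z up. In this frame the hinge axis is at (-0.080, 0.120), the shut gate runs in -y from there to (-0.080, -0.070), the jamb with the corner catch on to y -0.150.
- corner_catch (a joint): Slide of the corner catch, m: 0 to 0.002 at the start (its bolt in front of the gate's free end locks the gate), 0.016 fully back; clear of the gate from 0.010. It moves along the tote's -y, away from the gate, against 3 N of friction, and stays where it is left.
- corner_grip (a point): Fixed point of the tote, 110 mm above the bench: midway between the outer faces of the catch's two tabs once squeezed. The tabs are upright, dark metal, 12 mm thick along the tote's y, about 26 mm wide along its x, top of both at z 0.128, clear to grip down to z 0.088. The one farther from the gate is fixed: its outer face is 15 mm from this point towards -y.
- corner_tab (a point): Middle of the outer face (the one towards the gate) of the corner catch's sliding tab, 110 mm above the bench, moving with it. Squeezing along the tote's y brings the tabs' outer faces from 46 to 30 mm apart; only this tab moves, so fingers centred on corner_grip meet it first.
- gate_catch (a joint): Sprung catch in the gate's handle, m: 0 at rest (its bolt sticks out of the gate's free end behind a keeper on the jamb and locks the gate), 0.014 fully squeezed; clear of the keeper from about 0.007. The spring pushes back with 4 N at rest and 8 N fully squeezed; it must stay squeezed until the gate has begun to open.
- handle_grip (a point): Point of the gate, moving with it, 113 mm from the hinge axis along the gate, 110 mm above the bench: midway between the outer faces of the handle's two posts once squeezed. Dark metal uprights, 12 mm thick along the gate, 24 mm wide across it, tops at z 0.130; the gate's top rail below them is at z 0.075.
- handle_slider (a point): Middle of the outer face of the handle's movable post (the one farther from the hinge), 142 mm from the hinge axis at rest, 110 mm above the bench. Squeezing along the gate brings the posts' outer faces from 44 to 30 mm apart; only this post moves, 14 mm towards the hinge.
- handle_post (a point): Middle of the outer face of the handle's fixed post (the one nearer the hinge), 98 mm from the hinge axis along the gate, 110 mm above the bench, moving with the gate. This post is the geom gate_c6 of the rules.
- gate (a joint): Angle of the gate, rad: 0 shut, 1.4 at its stop; grows as the free end swings out towards the robot, clockwise from above, about the vertical hinge. Gate 190 mm long, 8 mm thick, 20 to 75 mm above the bench. A spring pulls it shut (0.2 to 0.31 N m); a detent between 0.55 and 0.85 adds about 0.5 N m (up to 7 N at the handle). Let go beyond that it falls back to about 0.85 or farther.
- gate_hinge (a point): Fixed point on the gate's vertical hinge axis, 110 mm above the bench.
- tube_rack: red rack of capped tubes, 100x78x56 mm, standing in the tote behind the gate; a bystander; origin at the centre of its underside
- cold_block: blue tube block, 94x64x41 mm, standing in the tote; a bystander; origin at the centre of its underside
- buffer_bottle: clear bottle with blue cap, 50 mm across, 105 mm tall, on the bench to the left of the tote; a bystander; origin at the centre of its underside
- sample_jar: white jar with orange lid, 57 mm across, 65 mm tall, on the bench in front of the tote's right corner; a bystander; origin at the centre of its underside
- timer: white bench timer, 66x64x18 mm, on the bench in front of the tote; a bystander; origin at the centre of its underside
- beaker: clear beaker, 61 mm across, 77 mm tall, on the bench to the right of the tote; a bystander; origin at the centre of its underside

How it is judged:
On the way, in this order (a step that is already met when the one before it is completed fails the run):
1. the corner catch is squeezed back while the gate is shut (value of joint corner_catch above 0.012 m and value of joint gate below 0.06 rad), for 0.1 s.
2. the gate's handle catch is squeezed clear (value of joint gate_catch above 0.007 m and contact force between the fingers and gate_c6 above 1 N), for 0.1 s.
3. the gate has been swung past its detent with the handle held (value of joint gate above 0.9 rad and contact force between the fingers and gate_c6 above 1 N), for 0.1 s.
At the end, for the whole second after the job is handed in: The gate stands still beyond 1.2 rad (stop at 1.4) with the fingers pressing on the handle's fixed post with more than 1 N, the corner catch is still back (over 10 mm) and each bystander is within 25 mm of its starting place (value of joint gate above 1.2 rad and velocity of joint gate below 0.1 rad/s and not (velocity of joint gate below -0.1 rad/s) and contact force between the fingers and gate_c6 above 1 N and value of joint corner_catch above 0.01 m and distance of each of tube_rack, cold_block, buffer_bottle, sample_jar, timer, beaker from where it was at the start of the episode below 0.025 m); the arm keeps its last pose, push and grip.
It fails at once if a sample or another thing round the tote is shoved aside or knocked over (more than 30 mm or 0.5 rad) (distance of any of tube_rack, cold_block, buffer_bottle, sample_jar, timer, beaker from where it was at the start of the episode above 0.03 m or angle between any of tube_rack, cold_block, buffer_bottle, sample_jar, timer, beaker's own z axis and vertical above 0.5 rad).
It also fails if it takes over 45 s, if anything falls off the work surface, if the arm or the gripper's body presses on something with over 40 N, if the wrist force passes 120 N, or if a joint passes its speed limit or range.

ROBOT

A 7-joint arm with a two-finger parallel gripper is mounted at the origin on a cart in front of the work surface, level with it; the furniture and walls round the work are solid. World frame = base frame: x ahead of the robot, y to its left, z up, the work surface at z = 0. Lengths are in m, angles in rad, forces in N, time in s.
With the tool pointing down it reaches from about 0.35 to 0.9 m from the base axis. Payload 8.1 kg.
Tool frame: the origin (TCP) lies on the centre line of the jaws, within the pads' length; the fingertips stand 19 mm ahead of it and the grasp point (between the pads) is the TCP (arm.tip_reach is the distance from the TCP to the fingertips, in m); z points along the fingers, y is the line along which they close (so a half turn about z gives the same grasp; the last joint's range is limited). The gripper opens to 92 mm and grips with 3 to 60 N. Pads are 19 mm wide; open, the fingers measure 130 mm over their backs; the gripper's body (75 mm by 190 mm) begins 47 mm behind the grasp point.
Start: joints at [-1.263, 0.434, 0.025, 1.573, -0.012, 1.134, -0.075], TCP at [0.25, 0.573, 0.246] pointing down, gripper open.
Joint ranges: [-2.62, 2.62], [-0.44, 2.09], [-1.27, 1.32], [0.08, 2.57], [-1.32, 4.46], [0.12, 2], [-2.74, 2.74]. Speed limits (rad/s): [2.22, 2.22, 3.01, 3.01, 3.14, 3.14, 3.14].

INTERFACE

Orientations are given as a rotation vector (axis times angle).
In Python, from cell import arm gives the robot as it stands.
- The arm moves only by the tool arm_command, never from a script. Its argument "targets" is a list that holds one entry, the list of rows, each a list of 6 numbers: the shift along the tool's x, y, z in m, then the turn, a rotation vector about the tool's x, y, z in rad. A call has 1 to 10 rows; each row shifts and turns the commanded pose from where the row before left it, along the tool's axes as they then stand; what a row does not reach is not made up. A row lasts 1/8 s, in which the tool goes at most 62.5 mm and 10.7 degrees, less where a joint would pass 70% of its speed; a pose out of reach is approached as far as the arm can. A call with a gripper value outside its range is refused whole. "jaw" is the finger opening in m, from 0 to 0.0918, set as the call begins (left out, the last holds). The fingers move at their own pace and stop on an object; "newtons" is the grip in N (left out, the last holds). Time passes only in rows, so rows that do not move let the fingers close. It gives the time, the measured TCP pose, the force, the opening and the grip force at its end, in the units of the state.
- arm.observe(): the state, without advancing time (a new reading comes with each control period).
- arm.get_image(name): name is "scene" or "top" or "wrist"; returns a dict with "pixels" (420x560x3 uint8, red, green, blue), "z_map" (420x560 float32, m along the optical axis (not along the pixel's ray), 0 where there is no reading), "fx", "fy", "cx", "cy" (pixels), "xyz" and "rotation" of the camera in the world; the wrist camera has in their place "T_tool_cam" (4x4, takes a point from camera to tool coordinates, whose origin is the TCP and whose axes are the flange's). Camera axes: x right, y down, z forward; pixel columns grow to the right and rows downward; lengths in m; the calibration is good to about 2 mm. The wrist camera is an equidistant fisheye: a pixel r from the principal point sees the ray r / f radians off the axis. A picture is of the moment at which its call begins: read the wrist's pose just before it.
- arm.sign_off(): hands the job in; it is judged then, once.
The state is a dict: "clock": time; "joints": joint angles; "dq": joint speeds; "joint_efforts": joint torques, N m; "position": TCP position; "ee_rot": TCP orientation; "force": force on the tool from outside, world axes, zero at the start; "ft_torque": the same for the moment, N m; "width": opening from 0.0 (shut) to 1.0 (fully open); "gripper_force": force on a finger pad.
Only numpy, scipy, OpenCV 4.12 (cv2) and the standard library are available. Lean on these libraries where they do the work, as an engineer would, in place of code of your own. Each camera call takes 0.05 s, during which the arm holds its last target. There are 200 camera calls.

## Working session

There is one attempt and no reset: what is moved stays moved. The work goes in short steps, Python scripts to look and compute and a tool call to move; the robot and the scene stay as the last step left them, time stands still between calls to the robot, and variables do not carry over. Pictures are saved under pics/ and viewed, at most 10 in all, crops included, and the job is handed in when it is done.

Besides the shell and the picture viewer there is one more tool, called after "Request:" by a JSON object that holds its "fn" and its "kwargs", one argument or row to a line. arm_command: Moves the arm, as the interface text tells. Its arguments: {"type":"object","properties":{"targets":{"type":"array","items":{"type":"array","items":{"type":"array","items":{"type":"number"}}}},"jaw":{"type":"number"},"newtons":{"type":"number"}},"required":["targets"]}

```bash
mkdir -p pics
cat > h.py <<'E'
import numpy as np, cv2
from scipy.spatial.transform import Rotation as R
from cell import arm
def cloud(im):
    z=im["z_map"]; v,u=np.mgrid[:z.shape[0],:z.shape[1]]
    p=np.stack([(u-im["cx"])/im["fx"]*z,(v-im["cy"])/im["fy"]*z,z],-1)
    Rm=np.array(im["rotation"]); 
    if Rm.shape!=(3,3): Rm=R.from_rotvec(Rm).as_matrix()
    w=p@Rm.T+np.array(im["xyz"]); w[z<=0]=np.nan
    return w
def save(n,px): cv2.imwrite(f"pics/{n}.png",cv2.cvtColor(px,cv2.COLOR_RGB2BGR))
E
python3 - <<'E'
from h import *
s=arm.observe(); print({k:np.round(v,3) for k,v in s.items()})
a=arm.get_image("top"); b=arm.get_image("scene")
np.savez("top.npz",w=cloud(a),px=a["pixels"]); np.savez("scene.npz",w=cloud(b),px=b["pixels"])
print(a["xyz"],a["rotation"],a["fx"],b["xyz"])
save("top",a["pixels"]); save("scene",b["pixels"])
E
```

```text
{'clock': np.float64(0.0), 'joints': array([-1.263,  0.435,  0.025,  1.574, -0.012,  1.134, -0.075]), 'dq': array([-0.   , -0.001, -0.   ,  0.001,  0.   ,  0.002,  0.001]), 'joint_efforts': array([-1.0000e-03, -6.6786e+01,  9.8500e-01, -3.1445e+01, -6.0000e-02,
        4.4000e-02,  0.0000e+00]), 'position': array([0.249, 0.573, 0.245]), 'ee_rot': array([-6.410e-01, -3.075e+00,  2.000e-03]), 'force': array([-0.07 , -0.285,  0.173]), 'ft_torque': array([-0.016, -0.023,  0.042]), 'gripper_force': np.float64(0.0), 'width': np.float64(0.999)}
[0.44417293 0.02686651 1.44591221] [-2.21927772  2.15825774 -0.06974834] 494.0107641313022 [-0.92129138  0.20776252  0.74357074]
```

View pics/top.png

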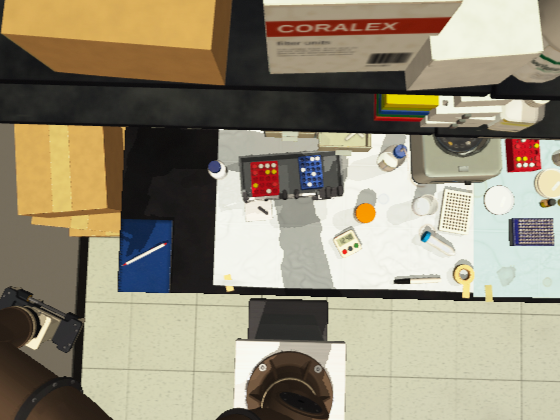

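View pics/scene.png

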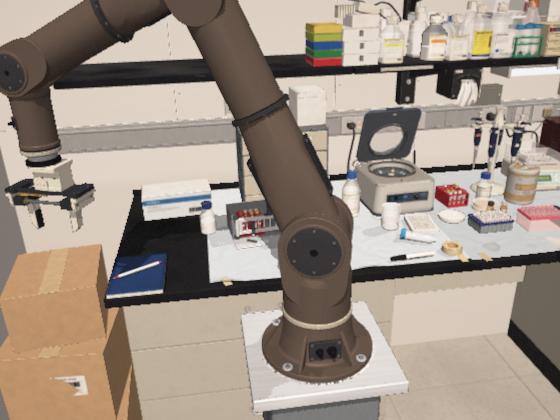

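The top view shows the tote at about (240–343, 150–200), the jar at (365,212), the timer at (347,242) and the beaker at (425,204). In the scene view the arm hides the right part of the tote. I'll zoom the top view.

Run:
```python
from h import *
d=np.load("top.npz"); w=d["w"]; px=d["px"]
c=px[140:230,205:375]; save("topc",cv2.resize(c,None,fx=4.6,fy=4.6,interpolation=cv2.INTER_CUBIC))
z=w[...,2]
for v,u in [(165,250),(190,250),(192,275),(190,320),(185,335),(160,340),(212,365)]: print(u,v,w[v,u].round(3))
# dark pixels of height .09-.14 in tote region
m=(z>0.1)&(z<0.14); m[:140]=0;m[215:]=0;m[:,:200]=0;m[:,370:]=0
n,l,st,ce=cv2.connectedComponentsWithStats(m.astype(np.uint8))
for i in range(1,n): print(st[i],w[l==i].mean(0).round(4),np.ptp(w[l==i],axis=0).round(3))
# walls: height .07-.09
m=(z>0.072)&(z<0.088); m[:140]=0;m[215:]=0;m[:,:228]=0;m[:,355:]=0
p=w[m][:,:2].astype(np.float32); r=cv2.minAreaRect(p); print(r,cv2.boxPoints(r))
```

```text
250 165 [0.649 0.128 0.05 ]
250 190 [0.581 0.129 0.011]
275 192 [0.578 0.056 0.012]
320 190 [ 0.58  -0.07   0.084]
335 185 [ 0.604 -0.119  0.005]
340 160 [ 0.665 -0.124  0.083]
365 212 [ 0.523 -0.198  0.068]
[317 140  53  15 186] [ 0.6916 -0.1226  0.118 ] [0.034 0.14  0.039]
[366 140   4   7  28] [ 0.7073 -0.193   0.1226] [0.021 0.006 0.03 ]
[324 145   1   1   1] [ 0.6959 -0.0744  0.1365] [0. 0. 0.]
[208 161  12  12 111] [0.6345 0.2239 0.105 ] [0.031 0.031 0.011]
[337 185   6  11  57] [ 0.577  -0.1195  0.123 ] [0.026 0.013 0.03 ]
[325 186   6  12  60] [ 0.5722 -0.087   0.1246] [0.029 0.014 0.031]
[294 189   5  10  41] [ 0.5646 -0.0023  0.1271] [0.022 0.011 0.033]
[282 190   5   9  40] [0.5616 0.0297 0.1279] [0.022 0.011 0.034]
((0.6350685954093933, -0.004661291837692261), (0.1631130874156952, 0.3257128894329071), 3.5721652507781982) [[ 0.54352367  0.15279731]
 [ 0.5638174  -0.17228276]
 [ 0.7266135  -0.1621199 ]
 [ 0.7063198   0.16296017]]
```

View pics/topc.png

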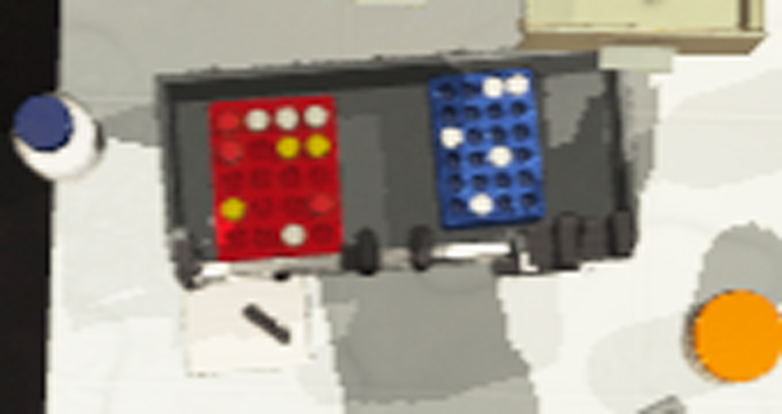

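The crop resolves the handle posts near crop (367,250) and (420,247) and the catch tabs near (567,240) and (622,232). Their centres are 32–34 mm apart with tops at about 0.128, which matches the given sizes. I'm moving closer, above and in front of them.

Request:
{"fn": "arm_command", "kwargs": {
  "targets": [
    [[-0.036,-0.033,-0.001,0,0,0],[-0.036,-0.033,-0.001,0,0,0],[-0.036,-0.033,-0.001,0,0,0],[-0.036,-0.033,-0.001,0,0,0],[-0.036,-0.033,-0.001,0,0,0],[-0.036,-0.033,-0.001,0,0,0],[-0.036,-0.033,-0.001,0,0,0],[-0.036,-0.033,-0.001,0,0,0],[-0.036,-0.033,-0.001,0,0,0],[-0.036,-0.033,-0.001,0,0,0]]
  ],
  "jaw": 0.0918,
  "newtons": 20
}}

```text
clock: 1.35
position: [0.4481, 0.1251, 0.2557]
ee_rot: [-0.641, -3.075, -0.0]
force: [0.3, 0.4, -0.5]
width: 1.002
gripper_force: 0.0
```

Request:
{"fn": "arm_command", "kwargs": {
  "targets": [
    [[-0.036,-0.033,-0.001,0,0,0],[-0.036,-0.033,-0.001,0,0,0],[-0.036,-0.033,-0.001,0,0,0],[-0.036,-0.033,-0.001,0,0,0],[0,0,0,0,0,-0.172],[0,0,0,0,0,-0.172],[0,0,0,0,0,-0.172],[0,0,0,0,0,0]]
  ]
}}

```text
clock: 2.35
position: [0.5269, -0.052, 0.2595]
ee_rot: [0.163, -3.137, -0.0]
force: [-0.1, -0.4, -0.3]
width: 1.0
gripper_force: 0.0
```

```bash
cat >> h.py <<'E'
def pose():
    s=arm.observe(); Rm=R.from_rotvec(s["ee_rot"]).as_matrix(); return np.array(s["position"]),Rm
def wcloud(im,p,Rm):
    z=im["z_map"]; v,u=np.mgrid[:z.shape[0],:z.shape[1]]
    a=(u-im["cx"])/im["fx"]; b=(v-im["cy"])/im["fy"]; th=np.hypot(a,b); k=np.where(th>1e-6,np.tan(np.minimum(th,1.45))/np.maximum(th,1e-6),1)
    c=np.stack([a*k*z,b*k*z,z],-1); T=np.array(im["T_tool_cam"])
    w=(c@T[:3,:3].T+T[:3,3])@Rm.T+p; w[z<=0]=np.nan; return w
def delta(tgt,yang):
    p,Rm=pose(); Y=np.array([np.cos(yang),np.sin(yang),0]); Z=np.array([0,0,-1.]); X=np.cross(Y,Z)
    Rt=np.stack([X,Y,Z],1)
    print("shift",(Rm.T@(np.array(tgt)-p)).round(4),"turn",R.from_matrix(Rm.T@Rt).as_rotvec().round(4))
E
python3 - <<'E'
from h import *
s=arm.observe(); print(s["clock"],s["position"],s["ee_rot"],s["joints"].round(2),s["width"])
p,Rm=pose(); im=arm.get_image("wrist"); w=wcloud(im,p,Rm); np.savez("w1.npz",w=w,px=im["pixels"]); save("w1",im["pixels"])
t=arm.get_image("top"); wt=cloud(t)
for w,nm in((w,"wrist"),(wt,"top")):
    z=w[...,2]; m=((z>0.117)&(z<0.14)&(w[...,0]>.53)&(w[...,0]<.61)&(abs(w[...,1]+.04)<.12)).astype(np.uint8)
    n,l,st,ce=cv2.connectedComponentsWithStats(m)
    for i in range(1,n):
        if st[i,4]>15: q=w[l==i]; print(nm,st[i],np.nanmean(q,0).round(4),np.ptp(q,axis=0).round(3), cv2.minAreaRect(q[:,:2].astype(np.float32)))
E
```

```text
2.35 [ 0.52691501 -0.05196733  0.25947517] [ 1.63051572e-01 -3.13682133e+00 -2.44042804e-04] [-0.23  0.27  0.29  1.8  -0.09  1.08  1.76] 1.0003900500899179
wrist [228 243  16  33 432] [ 0.5722 -0.0886  0.1272] [0.029 0.015 0.014] ((0.5738912224769592, -0.08897505700588226), (0.029504207894206047, 0.012082256376743317), 8.393162727355957)
wrist [194 245  16  30 392] [ 0.5772 -0.1207  0.127 ] [0.026 0.013 0.013] ((0.5787635445594788, -0.12153156101703644), (0.02598617598414421, 0.011924803256988525), 7.167712211608887)
wrist [321 247  16  28 370] [ 0.5647 -0.0048  0.1286] [0.023 0.013 0.016] ((0.5659031867980957, -0.0038367165252566338), (0.02282741665840149, 0.012685124762356281), 3.9055495262145996)
wrist [354 247  14  27 281] [0.5612 0.0249 0.1273] [0.023 0.011 0.015] ((0.5627642273902893, 0.025738731026649475), (0.010490412823855877, 0.022690214216709137), 84.5489273071289)
```

View pics/w1.png

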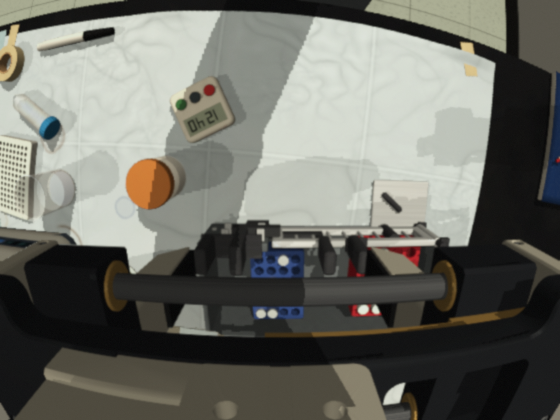

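The wrist view shows the jar at (150,183), the timer at (203,107), the tabs at (202,260) and (236,260), and the posts at (329,260) and (361,260). The top and wrist measurements agree to about 2 mm, and the yaw is about 6°. Next I compute the move to the catch.

Run:
```python
from h import *
delta([0.577,-0.1112,0.2595],1.677)
```

```text
shift [-0.0438 -0.064   0.    ] turn [ 0.0001 -0.0004 -0.0053]
```

Request:
{"fn": "arm_command", "kwargs": {
  "targets": [
    [[-0.022,-0.032,0,0,0,0],[-0.022,-0.032,0,0,0,-0.005],[0,0,0.045,0,0,0],[0,0,0.045,0,0,0],[0,0,0,0,0,0],[0,0,0,0,0,0]]
  ]
}}

```text
clock: 3.2
position: [0.5784, -0.111, 0.1712]
ee_rot: [-0.171, 3.135, -0.001]
force: [-0.2, -0.6, 0.4]
width: 1.002
gripper_force: 0.0
```

Run:
```python
from h import *
p,Rm=pose(); im=arm.get_image("wrist"); w=wcloud(im,p,Rm); save("w2",im["pixels"]); print(p)
z=w[...,2]; m=((z>0.115)&(z<0.14)&(w[...,0]>.53)&(w[...,0]<.61)&(abs(w[...,1]+.04)<.12)).astype(np.uint8)
n,l,st,ce=cv2.connectedComponentsWithStats(m)
for i in range(1,n):
    if st[i,4]>40: q=w[l==i]; print(st[i],np.nanmean(q,0).round(4),np.ptp(q,axis=0).round(3), cv2.minAreaRect(q[:,:2].astype(np.float32)))
delta([0.577,-0.1112,0.110],1.677)
```

```text
[ 0.5784333  -0.11095818  0.17124106]
[ 306  220   23   49 1000] [ 0.5722 -0.0902  0.1272] [0.028 0.014 0.015] ((0.5739305019378662, -0.08931094408035278), (0.028085632249712944, 0.012233633548021317), 6.107019901275635)
[254 224  20  46 856] [ 0.5771 -0.1219  0.1277] [0.026 0.014 0.015] ((0.5790771245956421, -0.1219635084271431), (0.025599537417292595, 0.011795851401984692), 6.075438499450684)
[428 226  27  34 462] [ 0.5617 -0.0073  0.1247] [0.024 0.012 0.017] ((0.5664016604423523, -0.004261319525539875), (0.02353823184967041, 0.012175939977169037), 7.457929611206055)
[468 226  25  19 373] [0.5569 0.0243 0.1249] [0.015 0.012 0.017] ((0.5576725006103516, 0.025390805676579475), (0.010821648873388767, 0.014800503849983215), 37.60491180419922)
shift [0.002  0.0001 0.0617] turn [-0.0007  0.0028  0.0031]
```

View pics/w2.png

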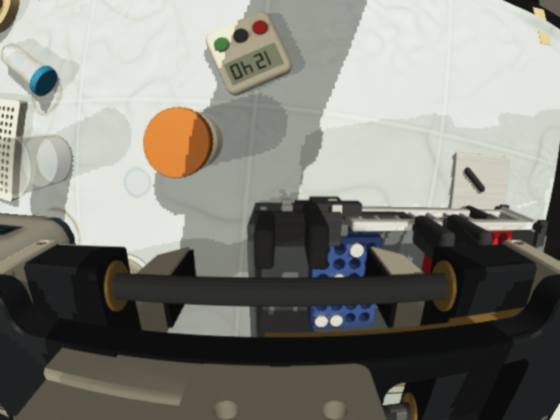

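The tabs sit between the open fingers, at (265,240) and (318,240), with the spacing as expected. I'm descending and squeezing.

Request:
{"fn": "arm_command", "kwargs": {
  "targets": [
    [[0,-0.001,0.031,0,0,0.003],[0,0,0.03,0,0,0],[0,0,0,0,0,0],[0,0,0,0,0,0]]
  ]
}}

```text
clock: 3.75
position: [0.579, -0.1121, 0.1108]
ee_rot: [-0.168, 3.134, -0.001]
force: [0.3, 0.4, -0.2]
width: 1.0
gripper_force: 0.0
```

Request:
{"fn": "arm_command", "kwargs": {
  "targets": [
    [[0,0,0,0,0,0],[0,0,0,0,0,0],[0,0,0,0,0,0],[0,0,0,0,0,0],[0,0,0,0,0,0],[0,0,0,0,0,0],[0,0,0,0,0,0],[0,0,0,0,0,0]]
  ],
  "jaw": 0.02,
  "newtons": 20
}}

```text
clock: 4.75
position: [0.5778, -0.1121, 0.1087]
ee_rot: [-0.167, 3.137, -0.0]
force: [0.8, 1.8, 1.2]
width: 0.325
gripper_force: 20.0
```

The opening is 29.8 mm, so the slide is fully back, and the side force is low. I'm opening and lifting off.

Request:
{"fn": "arm_command", "kwargs": {
  "targets": [
    [[0,0,0,0,0,0],[0,0,0,0,0,0],[0,0,0,0,0,0],[0,0,0,0,0,0],[0,0,-0.035,0,0,0],[0,0,-0.035,0,0,0],[0,0,0,0,0,0]]
  ],
  "jaw": 0.0918
}}

```text
clock: 5.62
position: [0.5794, -0.1124, 0.1815]
ee_rot: [-0.168, 3.132, -0.001]
force: [-0.2, -0.7, 0.1]
width: 0.989
gripper_force: 0.0
```

Run:
```python
from h import *
print(arm.observe()["width"]); delta([0.563,0.0185,0.175],1.677)
```

```text
0.9891759230064217
shift [0.0024 0.1319 0.0063] turn [-0.0011  0.0051  0.0008]
```

Request:
{"fn": "arm_command", "kwargs": {
  "targets": [
    [[0.001,0.044,0.002,0,0,0],[0.001,0.044,0.002,0,0,0],[0,0.044,0.002,0,0.005,0],[0,0,0,0,0,0],[0,0,0,0,0,0]]
  ]
}}

```text
clock: 6.25
position: [0.5614, 0.0186, 0.1722]
ee_rot: [0.168, -3.131, 0.001]
force: [0.5, -0.6, 0.2]
width: 1.004
gripper_force: 0.0
```

Run:
```python
from h import *
p,Rm=pose(); im=arm.get_image("wrist"); w=wcloud(im,p,Rm); save("w3",im["pixels"]); print(p)
z=w[...,2]; m=((z>0.115)&(z<0.14)&(w[...,0]>.53)&(w[...,0]<.61)&(abs(w[...,1]+.04)<.12)).astype(np.uint8)
n,l,st,ce=cv2.connectedComponentsWithStats(m)
for i in range(1,n):
    if st[i,4]>40: q=w[l==i]; print(st[i],np.nanmean(q,0).round(4),np.ptp(q,axis=0).round(3), cv2.minAreaRect(q[:,:2].astype(np.float32)))
delta([0.563,0.0185,0.110],1.677)
```

```text
[0.56135282 0.01856889 0.17222316]
[ 71 224  45  22 771] [ 0.5681 -0.1094  0.1249] [0.016 0.031 0.016] ((0.5692892074584961, -0.11267243325710297), (0.01545738521963358, 0.030927496030926704), 2.0543205738067627)
[235 231  21  43 784] [ 0.5646 -0.0031  0.1285] [0.023 0.013 0.018] ((0.5665944218635559, -0.0035450090654194355), (0.022971902042627335, 0.011995816603302956), 4.9332499504089355)
[287 232  20  42 773] [0.5614 0.0276 0.1288] [0.023 0.013 0.018] ((0.563252329826355, 0.028042908757925034), (0.022923992946743965, 0.011814763769507408), 6.711880683898926)
shift [-0.0019  0.0005  0.0624] turn [-0.0008 -0.0055 -0.0004]
```

View pics/w3.png

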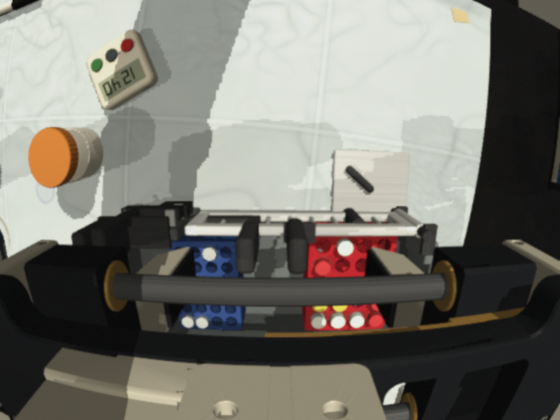

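The catch tabs at about (93,235) are now together. The handle posts at (245,250) and (297,250) lie between the fingers, and the fixed post centre (0.563, 0.028) gives the grip point within 1 mm.

Request:
{"fn": "arm_command", "kwargs": {
  "targets": [
    [[-0.001,0.001,0.031,0,-0.005,0],[-0.001,0,0.031,0,0,0],[0,0,0,0,0,0],[0,0,0,0,0,0]]
  ]
}}

```text
clock: 6.8
position: [0.5639, 0.0193, 0.1116]
ee_rot: [-0.166, 3.136, -0.001]
force: [0.3, -0.3, 0.1]
width: 0.998
gripper_force: 0.0
```

Request:
{"fn": "arm_command", "kwargs": {
  "targets": [
    [[0,0,0,0,0,0],[0,0,0,0,0,0],[0,0,0,0,0,0],[0,0,0,0,0,0],[0,0,0,0,0,0],[0,0,0,0,0,0],[0,0,0,0,0,0],[0,0,0,0,0,0]]
  ],
  "jaw": 0.02,
  "newtons": 30
}}

```text
clock: 7.8
position: [0.5636, 0.0204, 0.1109]
ee_rot: [-0.168, 3.137, 0.0]
force: [0.2, -0.4, 4.1]
width: 0.324
gripper_force: 30.0
```

Run:
```python
from h import *
p,Rm=pose(); print(p,Rm[:,1],arm.observe()["joints"].round(2))
# hinge from grip point
a=np.arctan2(Rm[1,1],Rm[0,1]); h=p[:2]+0.113*Rm[:2,1]; print("hinge",h)
d=1.4/10
# per-row chord in tool axes: gate turns cw from above = + about tool z
v=-0.113*np.array([0,1.]); # grip rel. hinge in tool frame (x,y)
for st in (0.1,0.14):
    c,s=np.cos(st),np.sin(st); r=np.array([[c,-s],[s,c]])@v; print(st,(r-v).round(5))
```

```text
[0.5636032  0.0204174  0.11091924] [-1.06992114e-01  9.94259869e-01  3.28747832e-06] [-0.31  0.49  0.25  1.89 -0.17  0.78  1.71]
hinge [0.55151309 0.13276877]
0.1 [0.01128 0.00056]
0.14 [0.01577 0.00111]
```

Squeezed to 29.7 mm. I'm swinging along the arc, starting with 0.5 rad.

Request:
{"fn": "arm_command", "kwargs": {
  "targets": [
    [[0.0113,0.0006,0,0,0,0.1],[0.0113,0.0006,0,0,0,0.1],[0.0113,0.0006,0,0,0,0.1],[0.0113,0.0006,0,0,0,0.1],[0.0113,0.0006,0,0,0,0.1],[0,0,0,0,0,0]]
  ]
}}

```text
clock: 8.55
position: [0.5085, 0.0293, 0.1109]
ee_rot: [0.611, 3.08, 0.001]
force: [6.4, 1.5, -2.1]
width: 0.325
gripper_force: 30.0
```

```bash
cat > a.py <<'E'
from h import *
h=np.array([0.5515,0.1328]); a0=np.arctan2(.9943,-.107)
p,Rm=pose(); r=h-p[:2]; s=arm.observe()
print("gate from pos",a0-np.arctan2(r[1],r[0]),"radius",np.hypot(*r),"tool",a0-np.arctan2(Rm[1,1],Rm[0,1]),s["width"]*.0918,s["force"],s["ft_torque"],s["joints"].round(2))
E
python3 a.py
```

```text
gate from pos 0.5009809024195033 radius 0.11203775114428499 tool 0.4990117468480364 0.029819276995757895 [ 6.37546719  1.49457763 -2.05852577] [-0.21398148 -0.65238373 -0.17934779] [-0.46  0.43  0.39  2.03 -0.24  0.72  1.26]
```

Request:
{"fn": "arm_command", "kwargs": {
  "targets": [
    [[0.0113,0.0006,0,0,0,0.1],[0.0113,0.0006,0,0,0,0.1],[0.0113,0.0006,0,0,0,0.1],[0.0113,0.0006,0,0,0,0.1],[0.0113,0.0006,0,0,0,0.1],[0,0,0,0,0,0]]
  ],
  "newtons": 35
}}

```text
clock: 9.3
position: [0.4646, 0.0633, 0.1109]
ee_rot: [1.352, 2.833, 0.002]
force: [7.2, 2.3, -6.0]
width: 0.326
gripper_force: 35.0
```

```bash
python3 a.py
```

```text
gate from pos 1.003453484892038 radius 0.11132316815834975 tool 0.9977377454538887 0.029909863322761757 [ 7.20289465  2.28137934 -5.96605265] [-0.10416345 -0.71596343 -0.05956615] [-0.66  0.39  0.54  2.13 -0.31  0.69  0.76]
```

Request:
{"fn": "arm_command", "kwargs": {
  "targets": [
    [[0.0113,0.0006,0,0,0,0.1],[0.0113,0.0006,0,0,0,0.1],[0.0113,0.0006,0,0,0,0.1],[0.008,0.0003,0,0,0,0.07],[0,0,0,0,0,0],[0,0,0,0,0,0],[0,0,0,0,0,0],[0,0,0,0,0,0]]
  ]
}}

```text
clock: 10.3
position: [0.4456, 0.0996, 0.1109]
ee_rot: [1.849, 2.537, 0.003]
force: [9.5, 1.8, -6.1]
width: 0.321
gripper_force: 35.0
```

```bash
python3 a.py
python3 - <<'E'
from h import *
t=arm.get_image("top"); c=t["pixels"][130:270,195:445]; save("end",cv2.resize(c,None,fx=3,fy=3,interpolation=cv2.INTER_CUBIC))
E
```

```text
gate from pos 1.3745572426926245 radius 0.11100128683921358 tool 1.3667165479952308 0.029472942929936487 [ 9.52313456  1.81794215 -6.14282952] [ 0.04346446 -0.82135595  0.16270282] [-0.84  0.39  0.65  2.17 -0.37  0.69  0.37]
```

View pics/end.png

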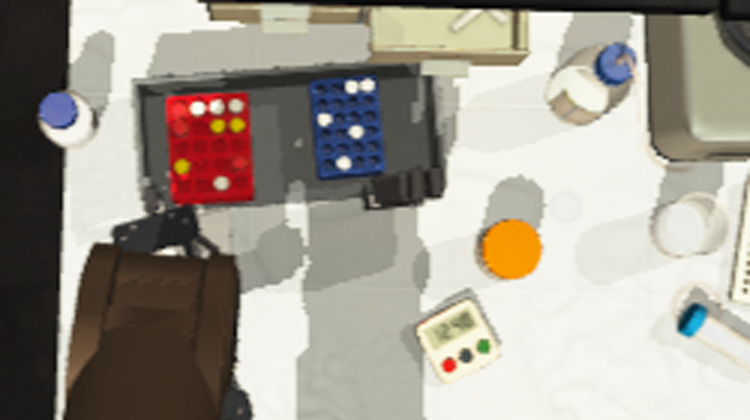

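The gate opening is clear and the gripper still holds the handle at 1.37 rad. The catch is back (tabs at about (400,188)), and the rack, block, jar, timer, bottle and beaker are all in place.

```bash
python3 -c "
from cell import arm
print(arm.sign_off())"
```

```text
the job is handed in; nothing more can be done
None
```

The job is handed in: the corner catch is fully back, and the gripper is still holding the squeezed handle with the gate at about 1.37 rad (stop at 1.4). In the last top view the samples and other things look undisturbed; the hand-in returned no verdict.

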